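# Present a ball tray to the bench reader

## Task

Set the bench reader's lamp lever to the green half-way mark, so that it stands upright, and let go of it. Then pick up the small blue tray by its white upright fin and carry it level, without letting the steel ball roll out of its pocket, and finish while still holding the tray level and still in the air with the ball's pocket centred over the reader's round black window, about 8 cm above it. Leave everything else on the bench alone.

Things in the scene. Friction and masses are not known exactly. Their poses are not given: they have to be found in the camera images.
- lamp_lever (a joint): lamp lever of the reader: steel rod 10 mm thick with a red ball knob 26 mm in diameter at its end, hinged on a line parallel to the reader's y axis. Value in rad: 0 leans 0.7 rad (40 deg) towards the reader's -x side, 0.7 stands upright (green half-way mark), 1.4 leans 0.7 rad towards the reader's +x side. It swings in the reader's x-z plane, has light friction (under 1 N at the knob) and stays where it is left.
- lamp_lever_tip (a point): centre of the lever's red ball knob, 80 mm from the hinge.
- lever_pivot (a point): centre of the lever's hinge, on the reader, 42 mm above the bench. Axes as the reader's: x is the swing direction in the level plane, y the hinge line, z up. A black upright scale disc, 42 mm in radius about this line and 4 mm thick, stands 26 to 30 mm beside the lever on the +y side, with white ticks and one green tick at the top. The lever stands on a fixed block 70 (x) x 50 (y) mm whose top is 3 mm above the hinge line.
- window (a point): centre of the reader's round black window (34 mm radius, in an aluminium ring), on its flat top face, 50 mm above the bench. The reader is a fixed white box 150x150 mm and 50 mm high; its axes: x away from the robot at yaw 0, y towards the lever, z up. The lever's hinge lies 125 mm from the window along +y.
- tray: loose blue tray, 144 (x) x 75 (y) mm, about 0.14 kg, origin at the centre of its underside, z up. Clear base 4 mm thick, blue plate on it up to 7.5 mm; two round pockets 36 mm in diameter and 3.5 mm deep at x = +48 and -48 mm. A white upright fin stands in the middle: 36 mm long in x, 12 mm thick in y, top 63.5 mm above the underside; its foot is 42x22 mm and reaches 12 mm above the underside.
- tray_grip (a point): point to grip on the tray's fin: centre of the fin, 45 mm above the tray's underside; the fin's 12 mm thickness is along the tray's y. Axes as the tray's.
- tray_pocket (a point): centre of the floor of the pocket that holds the ball, 48 mm along the tray's +x from the fin, 4 mm above the underside. Axes as the tray's.
- ball_center (a point): centre of the loose steel ball, 24 mm in diameter, about 55 g, lying in that pocket; it can roll about 9 mm from the middle and leaves the pocket if the tray is tipped far or jerked.
- vial_2: bystander: small white vial with a blue cap, 28x28x52 mm; origin at the centre of its underside.
- timer: bystander: flat white timer, 62x68x20 mm; origin at the centre of its underside.
- tape_roll: bystander: cream tape roll lying flat, 69x69x19 mm; origin at the centre of its underside.
- flask_a: bystander: clear conical flask, 64x64x105 mm; origin at the centre of its underside.
- petri_a: bystander: clear round dish, 94x94x15 mm; origin at the centre of its underside.
There are look-alikes about, which are no part of the job. Of the things like the tray, leave any that is orange; of the rest the larger one is meant.

How it is judged:
On the way, in this order (a step that is already met when the one before it is completed fails the run):
1. the lamp lever stands at the half-way mark and is let go, the tray still on the bench (value of joint lamp_lever between 0.58 and 0.82 rad and contact force between the fingers and anything else below 0.2 N and height (world z) of tray below 0.01 m), for 0.2 s.
2. the tray is lifted off the bench by the fingers with the ball in its pocket (height (world z) of tray above 0.03 m and contact force between the fingers and tray above 1 N and distance between ball_center and tray_pocket below 0.02 m), for 0.2 s.
At the end, for the whole second after the job is handed in: The fingers hold the tray clear of the reader, level within 0.1 rad and still (30 mm/s, 0.15 rad/s); the ball lies in its pocket, centred over the window within 20 mm, the pocket floor 50 to 110 mm above it; the lever is within 0.12 rad of upright (0.58 to 0.82) (value of joint lamp_lever between 0.58 and 0.82 rad and distance between ball_center and tray_pocket below 0.02 m and angle between tray's own z axis and vertical below 0.1 rad and horizontal distance between tray_pocket and window below 0.02 m and z of tray_pocket in the frame of window between 0.05 and 0.11 m and contact force between the fingers and tray above 1 N and contact force between tray and reader below 0.1 N and linear speed of tray below 0.03 m/s and angular speed of tray below 0.15 rad/s); the arm keeps its last pose, push and grip.
It fails at once if the ball leaves its pocket (distance between ball_center and tray_pocket above 0.021 m).
It fails at once if the tray is tipped more than 25 degrees (angle between tray's own z axis and vertical above 0.436 rad).
It fails at once if a bystander is moved more than 30 mm (distance of any of vial_2, timer, tape_roll, flask_a, petri_a from where it was at the start of the episode above 0.03 m).
It also fails if it takes over 58 s, if anything falls off the work surface, if the arm or the gripper's body presses on something with over 40 N, if the wrist force passes 120 N, or if a joint passes its speed limit or range.

## Robot

A 6-joint arm with a two-finger parallel gripper is mounted at the origin on a cart in front of the work surface, level with it; the furniture and walls round the work are solid. World frame = base frame: x ahead of the robot, y to its left, z up, the work surface at z = 0. Lengths are in m, angles in rad, forces in N, time in s.
With the tool pointing down it reaches from about 0.275 to 0.875 m from the base axis. Payload 12.5 kg.
Tool frame: the origin (TCP) lies at the very end of the fingers, on their centre line; the grasp point (between the pads) lies 19 mm behind it (grip_depth is the distance from the TCP to the grasp point, in m); z points along the fingers, x is the direction in which the jaws open and shut, and the axes are right-handed (so a half turn about z gives the same grasp; the last joint's range is limited). The gripper opens to 85 mm and grips with 20 to 120 N. Pads are 22 mm wide; open, the fingers measure 114 mm over their backs; the gripper's body (76 mm by 85 mm) begins 54 mm behind the grasp point. The pads swing forward as they close: fully open they stand 13 mm farther back than shut.
Start: joints at [1.165, 0.351, 1.652, -0, 1.139, -0.085], TCP at [0.173, 0.522, 0.231] pointing down, gripper open.
Joint ranges: [-2.75, 2.75], [-0.79, 2.1], [0.01, 2.65], [-1.57, 4.71], [0.07, 3.14], [-2.87, 2.87]. Speed limits (rad/s): [2.22, 2.22, 2.79, 3.14, 3.14, 3.14].

## Interface

Orientations are given as a unit quaternion [x, y, z, w].
In Python, from bench import * gives the robot as it stands. The module is installed in compiled form; this text tells all that it offers.
- The arm moves only by the tool send_rows, never from a script. Its argument "deltas" is a list of rows, each a list of 5 numbers: the shift along the tool's x, y, z in cm, then the turn about the tool's z in degrees, then the opening, from 0 (shut) to 1 (fully open). In form: [[tx, ty, tz, roll, gripper], ...]. A call has exactly 8 rows; each row is the pose to reach, as a shift and turn from the pose commanded when the call began, along the tool's axes at that moment; what a row does not reach only later rows make up. A row lasts 1/12 s, in which the tool goes at most 41.7 mm and 7.16 degrees, less where a joint would pass 70% of its speed; a pose out of reach is approached as far as the arm can. A call with a gripper value outside its range is refused whole. The fingers move at their own pace and stop on an object; the grip force is fixed at half the most. Time passes only in rows, so rows that repeat a pose let the fingers close, or fill a call up. It gives the time, the measured TCP pose, the force and the opening at its end, in the units of the state.
- get_obs(): the state, without advancing time (a new reading comes with each control period).
- get_image(name): name is "scene" or "top" or "wrist"; returns (picture, depth): 400x640x3 uint8, red, green, blue; 400x640 float32, m along the optical axis (not along the pixel's ray), 0 where there is no reading.
- camera_model(name): a dict with "fovy" (degrees; the focal length in pixels is half the picture's height over the tangent of half this angle, whatever the lens; pixels are square), "cx", "cy" (the principal point, pixels), "camera_from_world" (4x4, takes a point from world to camera coordinates); the wrist camera has in their place "mount" (4x4, takes a point from camera to tool coordinates, whose origin is the TCP and whose axes are the tool frame's). Camera axes: x right, y up, looking along -z (the intrinsics and any distortion apply to the point x, -y, -z); pixel columns grow to the right and rows downward; lengths in m; the calibration is good to about 2 mm. A picture is of the moment at which its call begins: read the wrist's pose just before it. camera_model takes no time and is no camera call.
- sign_off(): hands the job in, once; it reports no verdict.
Trained networks look in the newest picture that a camera, given by its name, has taken for a name from the list of things; names that differ only in an ending like _2 or _b are one class to them, and where a whole thing is asked for, a point or a joint stands for the part that bears it (a point fixed in the world has none). Each returns a list of dicts, best first, with "conf" (0 to 1); they miss things now and then, are a little off and sometimes report something else, mostly with a low value. They report only what shows in the picture. A call takes as long as a camera call. They do not tell look-alikes from the thing itself.
- silhouettes(camera, name): "region" (400x640 bool, what is visible of it) and "bbox" ([left, top, right, bottom] in pixels, round what is visible of it).
- place_of(camera, name): "at" ([row, column] in pixels: a listed point, or the origin of a listed thing).
The state is a dict: "t": time; "joints": joint angles; "joint_vel": joint speeds; "effort": joint torques, N m; "tcp_pos": TCP position; "tcp_rot": TCP orientation; "wrist_force": force on the tool from outside, world axes, zero at the start; "ft_torque": the same for the moment, N m; "width": finger opening in m.
Only numpy, scipy, OpenCV 4.12 (cv2) and the standard library are available. Lean on these libraries where they do the work, as an engineer would, in place of code of your own. Each camera call takes 0.05 s, during which the arm holds its last target. There are 200 camera calls.

## Working session

There is one attempt and no reset: what is moved stays moved. The work goes in short steps, Python scripts to look and compute and a tool call to move; the robot and the scene stay as the last step left them, time stands still between calls to the robot, and variables do not carry over. Pictures are saved under pics/ and viewed, about 8 in all and at most 12, crops included, and the job is handed in when it is done.

Besides the shell and the picture viewer there is one more tool, called in YAML: its name, and indented under it one key for each argument. send_rows: Moves the arm, as the interface text tells. Its arguments: {"type":"object","properties":{"deltas":{"type":"array","items":{"type":"array","items":{"type":"number"}}}},"required":["deltas"]}

```bash
mkdir -p pics
cat > h.py <<'E'
from bench import *
import numpy as np, cv2
from scipy.spatial.transform import Rotation as R
def K(n):
    m=camera_model(n); return 200/np.tan(np.radians(m["fovy"]/2)),m["cx"],m["cy"],m
def c2w(n,obs=None):
    m=camera_model(n)
    if "mount" in m:
        o=obs or get_obs(); T=np.eye(4); T[:3,:3]=R.from_quat(o["tcp_rot"]).as_matrix(); T[:3,3]=o["tcp_pos"]; return T@m["mount"]
    return np.linalg.inv(m["camera_from_world"])
def und(n,u,v):
    f,cx,cy,m=K(n); d=m.get("distortion",m.get("dist"))
    p=np.array([[[u,v]]],float)
    if d is None: return (u-cx)/f,(v-cy)/f
    return cv2.undistortPoints(p,np.array([[f,0,cx],[0,f,cy],[0,0,1.]]),np.array(d,float))[0,0]
def ray(n,u,v,T):
    x,y=und(n,u,v); return T[:3,3],T[:3,:3]@np.array([x,-y,-1])
def onz(n,u,v,z,T):
    o,d=ray(n,u,v,T); return o+d*(z-o[2])/d[2]
def dep(n,u,v,d,T):
    o,r=ray(n,u,v,T); return o+r*d
def save(n,im): cv2.imwrite(f"pics/{n}.png",im[:,:,::-1])
E
python3 - <<'E'
from h import *
o=get_obs(); print(o)
for n in ["scene","top","wrist"]:
    print({k:(v if not hasattr(v,'shape') else v.tolist()) for k,v in camera_model(n).items()})
ims={}
for n in ["scene","top"]:
    im,d=get_image(n); save(n+"0",im); ims[n]=d; T=c2w(n)
    for t in ["tray","lamp_lever_tip","lever_pivot","window","tray_grip","tray_pocket","ball_center"]:
        for r in place_of(n,t)[:4]:
            v,u=r["at"]; dd=d[int(min(v,399)),int(min(u,639))]
            print(n,t,round(r["conf"],2),[round(float(u)),round(float(v))],dep(n,u,v,dd,T).round(3))
E
```

```text
{'t': 0.0, 'joints': array([ 1.16540648e+00,  3.51260835e-01,  1.65243226e+00, -1.92686028e-05,
        1.13909640e+00, -8.45733334e-02]), 'joint_vel': array([-0.00111599,  0.00024681,  0.00203916, -0.00254371,  0.00139019,
       -0.00209595]), 'effort': array([-1.05662588e-03, -5.06096220e+01, -2.91405255e+01, -1.44776641e-04,
        4.47939557e-03,  4.85480840e-06]), 'tcp_pos': array([0.17327156, 0.52164051, 0.23074184]), 'tcp_rot': array([ 8.10966519e-01,  5.85092256e-01, -5.08641260e-04,  3.15384541e-04]), 'wrist_force': array([ 0.67501584,  0.00127182, -0.73391723]), 'ft_torque': array([ 0.02363056, -0.06575615,  0.01864549]), 'width': 0.0855364119183174}
{'fovy': 52.95571996701816, 'cx': 315.4116281406631, 'cy': 197.58612981656242, 'camera_from_world': [[0.9023071808225743, -0.43084360800376315, -0.014681174282662296, -0.5064864253211289], [0.1777433589556576, 0.3407864378731997, 0.923185735434022, -0.2122671025384267], [-0.3927455280244175, -0.8356065995455011, 0.3840736400910978, -0.9615665220222522], [0.0, 0.0, 0.0, 1.0]]}
{'fovy': 44.63133748923802, 'cx': 328.885077654536
[... 1168 characters left out ...]
50] [ 0.48  -0.282  0.041]
top tray 0.72 [336, 272] [0.416 0.001 0.009]
top tray 0.49 [389, 235] [ 0.526 -0.156  0.028]
top lever_pivot 0.84 [238, 225] [0.553 0.289 0.06 ]
top window 0.58 [281, 219] [0.573 0.166 0.049]
top tray_grip 0.86 [431, 246] [ 0.497 -0.29  -0.008]
top tray_grip 0.76 [340, 268] [ 0.428 -0.01   0.009]
top tray_grip 0.57 [392, 249] [ 0.482 -0.16   0.064]
top tray_grip 0.5 [370, 155] [ 0.78  -0.105 -0.003]
top tray_pocket 0.91 [424, 246] [ 0.496 -0.265 -0.004]
top tray_pocket 0.82 [349, 281] [ 0.392 -0.035  0.005]
top tray_pocket 0.6 [388, 234] [ 0.53  -0.155  0.022]
top tray_pocket 0.55 [236, 223] [0.561 0.297 0.051]
top ball_center 0.45 [387, 237] [ 0.523 -0.152  0.02 ]
```

Run:
```python
import cv2
a=cv2.imread("pics/top0.png");b=cv2.imread("pics/scene0.png")
cv2.imwrite("pics/topc.png",cv2.resize(a[120:340,190:490],(800,587),interpolation=cv2.INTER_CUBIC))
```

```text
(no output)
```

View pics/topc.png

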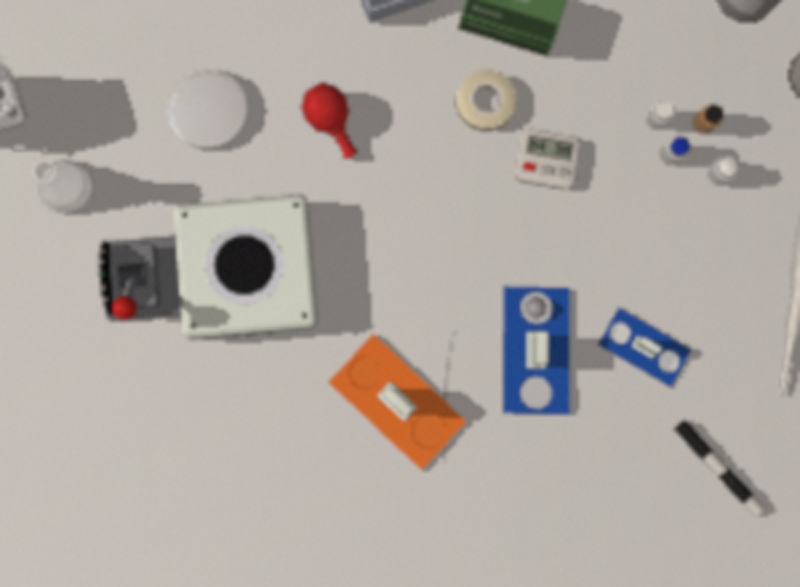

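View pics/scene0.png

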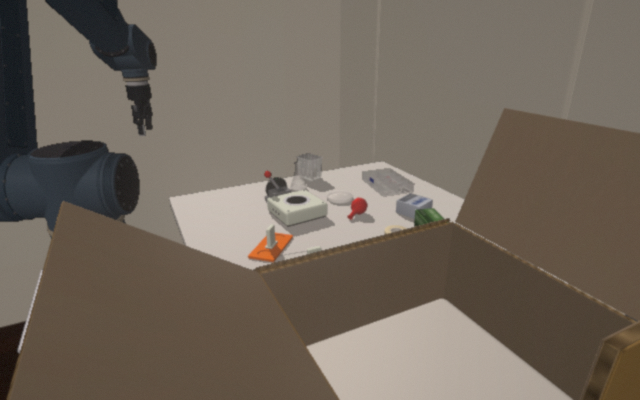

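The top view shows three tray-like things: orange (px 339,270), large blue with ball (391,251) and small blue (433,250). I choose the large blue one. Its ball pocket points to world +x. The lever knob (236,235) leans towards the robot.

Run:
```python
from h import *
T=c2w("top"); s=800/300
q=lambda x,y,z:onz("top",190+x/s,120+y/s,z,T)
C=[q(x,y,.05) for x,y in [(176,208),(303,197),(314,325),(187,338)]]
print("corners",np.round(C,3),"ctr",np.mean(C,0).round(3))
ux=(C[0]-C[3])+(C[1]-C[2]); uy=(C[0]-C[1])+(C[3]-C[2])
print("yaw",np.degrees(np.arctan2(ux[1],ux[0])),np.degrees(np.arctan2(-uy[0],uy[1])), [np.linalg.norm(C[i]-C[i-1]).round(3) for i in range(4)])
print("win",q(244,265,.05)); print("knob",q(123,308,.103))
B=[q(x,y,.0075) for x,y in [(503,287),(569,289),(571,413),(503,413)]]
print("tray",np.round(B,3),np.mean(B,0))
o=get_obs(); print(R.from_quat(o["tcp_rot"]).as_matrix().round(3))
```

```text
corners [[0.636 0.241 0.05 ]
 [0.648 0.099 0.05 ]
 [0.505 0.087 0.05 ]
 [0.491 0.226 0.05 ]] ctr [0.57  0.163 0.05 ]
yaw 5.510107104447531 5.402345024019527 [np.float64(0.146), np.float64(0.142), np.float64(0.144), np.float64(0.14)]
win [0.5715778 0.1644015 0.05     ]
knob [0.51950627 0.28756059 0.103     ]
tray [[ 0.551 -0.127  0.008]
 [ 0.549 -0.203  0.008]
 [ 0.409 -0.202  0.008]
 [ 0.409 -0.125  0.008]] [ 0.47924639 -0.16431978  0.0075    ]
[[ 0.315  0.949  0.   ]
 [ 0.949 -0.315 -0.   ]
 [-0.     0.    -1.   ]]
```

send_rows:
  deltas:
    - [-0.4, 1.5, 0, 3, 1]
    - [-1.2, 5, 0, 9, 1]
    - [-2.1, 8.7, 0, 15, 1]
    - [-3.0, 12.4, 0, 21, 1]
    - [-4.0, 16.1, 0, 27, 1]
    - [-4.9, 19.8, 0, 33, 1]
    - [-5.8, 23.5, 0, 39, 1]
    - [-6.7, 27.2, 0, 45, 1]

```text
t: 1.47
tcp_pos: [0.4118, 0.3713, 0.2314]
tcp_rot: [0.974, 0.228, 0.0, -0.0]
wrist_force: [1.3, 0.7, -0.7]
width: 0.0856
```

```bash
cat >> h.py <<'E'
def go(x,y,z,yaw):
    o=get_obs(); M=R.from_quat(o["tcp_rot"]).as_matrix(); d=(M.T@(np.array([x,y,z])-o["tcp_pos"]))*100
    cur=np.degrees(np.arctan2(M[1,0],M[0,0])); r=(cur-yaw+180)%360-180
    print("t",round(o["t"],2),"pos",o["tcp_pos"].round(4),"yaw",cur.round(2),"w",round(o["width"],4),"F",o["wrist_force"].round(1),"| delta cm",d.round(2),"roll",r.round(1))
E
python3 -c "
from h import *
go(.545,.287,.231,5.4)"
```

```text
t 1.47 pos [0.4118 0.3713 0.2314] yaw 26.32 w 0.0856 F [ 1.3  0.7 -0.7] | delta cm [ 8.2  13.46  0.05] roll 20.9
```

send_rows:
  deltas:
    - [1.6, 2.7, 0, 4, 1]
    - [3.6, 5.9, 0, 9, 1]
    - [5.5, 9, 0, 14, 1]
    - [7, 11.5, 0, 18, 1]
    - [7.9, 13, 0, 20.5, 1]
    - [8.2, 13.5, 0, 21, 1]
    - [8.2, 13.5, 0, 21, 1]
    - [8.2, 13.5, 0, 21, 1]

```text
t: 2.13
tcp_pos: [0.5433, 0.2893, 0.2312]
tcp_rot: [0.999, 0.05, -0.0, -0.0]
wrist_force: [0.2, 0.9, 0.6]
width: 0.0853
```

Run:
```python
from h import *
go(.545,.287,.231,5.4)
o=get_obs(); T=c2w("wrist",o); im,d=get_image("wrist"); save("w1",im)
for t in ["lamp_lever_tip","lever_pivot","window"]:
    for r in place_of("wrist",t)[:3]:
        v,u=r["at"]; print(t,round(r["conf"],2),round(u),round(v),dep("wrist",u,v,d[int(v),int(u)],T).round(4))
```

```text
t 2.13 pos [0.5433 0.2893 0.2312] yaw 5.73 w 0.0853 F [0.2 0.9 0.6] | delta cm [0.14 0.25 0.02] roll 0.3
lamp_lever_tip 0.7 296 192 [0.5209 0.2911 0.1221]
lamp_lever_tip 0.46 427 108 [0.6502 0.3759 0.0504]
lever_pivot 0.79 336 176 [0.5612 0.2934 0.0556]
window 0.73 334 269 [0.5741 0.1687 0.0519]
```

View pics/w1.png

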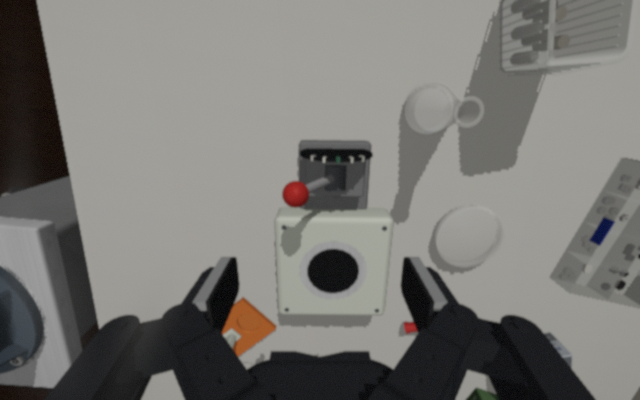

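The wrist view shows the red knob (296,192) leaning to -x, the green tick on the scale (338,158) and the window (334,269). They agree with the top view: pivot at about (0.561, 0.290), knob about 40 mm to -x. I descend with the jaws astride the knob.

```bash
python3 -c "
from h import *
go(.536,.2875,.085,5.4)"
```

```text
t 2.33 pos [0.5433 0.2895 0.2315] yaw 5.74 w 0.0853 F [-0.1 -0.6  0.9] | delta cm [-0.75  0.13 14.65] roll 0.3
```

send_rows:
  deltas:
    - [-0.4, 0.1, 1, 0.3, 1]
    - [-0.7, 0.1, 3.5, 0.3, 1]
    - [-0.7, 0.1, 6.5, 0.3, 1]
    - [-0.7, 0.1, 9.5, 0.3, 1]
    - [-0.7, 0.1, 12, 0.3, 1]
    - [-0.7, 0.1, 13.8, 0.3, 1]
    - [-0.7, 0.1, 14.6, 0.3, 1]
    - [-0.7, 0.1, 14.6, 0.3, 1]

```text
t: 3.0
tcp_pos: [0.5359, 0.2867, 0.0833]
tcp_rot: [0.999, 0.047, -0.002, 0.001]
wrist_force: [0.0, 0.4, 0.2]
width: 0.0852
```

send_rows:
  deltas:
    - [0, 0, 0, 0, 0.6]
    - [0, 0, 0, 0, 0.6]
    - [0.5, 0, 0, 0, 0.6]
    - [1, 0, 0, 0, 0.6]
    - [1.5, 0, 0, 0, 0.6]
    - [2, 0, 0, 0, 0.6]
    - [2.5, 0, 0, 0, 0.6]
    - [2.5, 0, 0, 0, 0.6]

```text
t: 3.67
tcp_pos: [0.5634, 0.2893, 0.0854]
tcp_rot: [0.999, 0.046, 0.001, -0.0]
wrist_force: [-0.0, 0.2, -0.1]
width: 0.0511
```

```bash
python3 -c "
from h import *
go(.561,.290,.085,5.4)"
```

```text
t 3.67 pos [0.5634 0.2893 0.0854] yaw 5.3 w 0.0511 F [-0.   0.2 -0.1] | delta cm [-0.23 -0.09  0.04] roll -0.1
```

send_rows:
  deltas:
    - [-0.2, 0, 0, 0, 0.5]
    - [-0.2, 0, 0, 0, 0.4]
    - [-0.2, 0, 0, 0, 0.31]
    - [-0.2, 0, 0, 0, 0.31]
    - [-0.2, 0, 0, 0, 0.31]
    - [-0.2, 0, 0, 0, 0.31]
    - [-0.2, 0, 0, 0, 0.31]
    - [-0.2, 0, 0, 0, 0.31]

```text
t: 4.33
tcp_pos: [0.5602, 0.2891, 0.0853]
tcp_rot: [0.999, 0.046, 0.0, 0.0]
wrist_force: [-0.4, -0.7, 1.2]
width: 0.0268
```

send_rows:
  deltas:
    - [0, 0, 0, 0, 0.5]
    - [0, 0, 0, 0, 0.7]
    - [0, 0, 0, 0, 0.8]
    - [0, 0, 0, 0, 0.8]
    - [0, 0, -1, 0, 0.8]
    - [0, 0, -4, 0, 0.8]
    - [0, 0, -8, 0, 0.8]
    - [0, 0, -10, 0, 0.8]

```text
t: 5.0
tcp_pos: [0.5613, 0.2896, 0.1902]
tcp_rot: [0.999, 0.046, 0.002, -0.001]
wrist_force: [0.6, -0.3, 1.2]
width: 0.0683
```

Run:
```python
from h import *
go(.561,.290,.185,5.4)
o=get_obs(); T=c2w("wrist",o); im,d=get_image("wrist"); save("w2",im)
for t in ["lamp_lever_tip","lever_pivot","window"]:
    for r in place_of("wrist",t)[:2]:
        v,u=r["at"]; print(t,round(r["conf"],2),round(u),round(v),dep("wrist",u,v,d[int(v),int(u)],T).round(4))
im,d=get_image("top");T=c2w("top")
for t in ["lamp_lever_tip","lever_pivot"]:
    for r in place_of("top",t)[:2]:
        v,u=r["at"]; print(t,round(r["conf"],2),round(u),round(v),dep("top",u,v,d[int(v),int(u)],T).round(4))
```

```text
t 5.0 pos [0.5613 0.2896 0.1902] yaw 5.32 w 0.0683 F [ 0.6 -0.3  1.2] | delta cm [-0.03 -0.05  0.52] roll -0.1
lamp_lever_tip 0.7 318 210 [0.56   0.2958 0.1336]
window 0.84 318 290 [0.5721 0.1652 0.0525]
lever_pivot 0.55 237 224 [0.5051 0.2071 0.5365]
```

View pics/w2.png

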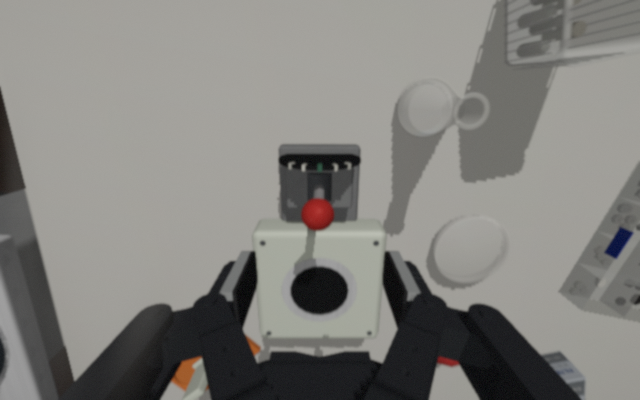

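The knob (318,210) lines up with the green tick (319,160), so the lever stands upright and is released. Next, the tray.

send_rows:
  deltas:
    - [-0.4, 1.5, -0.6, 4, 1]
    - [-1.3, 4.5, -1.8, 10, 1]
    - [-2.3, 8.2, -2.8, 16, 1]
    - [-3.3, 11.8, -3.8, 23, 1]
    - [-4.3, 15.4, -4.5, 30, 1]
    - [-5.3, 19, -5, 37, 1]
    - [-6.3, 22.6, -5, 44, 1]
    - [-7.3, 26.2, -5, 50, 1]

```text
t: 6.02
tcp_pos: [0.511, 0.0199, 0.2348]
tcp_rot: [0.924, -0.383, -0.0, 0.0]
wrist_force: [0.4, 0.6, 0.0]
width: 0.0857
```

```bash
python3 -c "
from h import *
go(.479,-.164,.24,-90)"
```

```text
t 6.02 pos [0.511  0.0199 0.2348] yaw -45.03 w 0.0857 F [0.4 0.6 0. ] | delta cm [10.75 15.26 -0.52] roll 45.0
```

send_rows:
  deltas:
    - [2, 3, -0.1, 6, 1]
    - [4.2, 6.1, -0.3, 13, 1]
    - [6.4, 9.2, -0.5, 20, 1]
    - [8.4, 12, -0.5, 27, 1]
    - [10, 14, -0.5, 34, 1]
    - [10.6, 15, -0.5, 40, 1]
    - [10.8, 15.3, -0.5, 45, 1]
    - [10.8, 15.3, -0.5, 45, 1]

```text
t: 6.68
tcp_pos: [0.4805, -0.1642, 0.2394]
tcp_rot: [-0.707, 0.707, 0.001, -0.0]
wrist_force: [-0.2, 0.4, -0.6]
width: 0.0852
```

Run:
```python
from h import *
go(.479,-.164,.24,-90)
o=get_obs(); T=c2w("wrist",o); im,d=get_image("wrist"); save("w3",im); np.save("w3d.npy",d); np.save("w3T.npy",T)
for t in ["tray","tray_grip","tray_pocket","ball_center"]:
    for r in place_of("wrist",t)[:3]:
        v,u=r["at"]; print(t,round(r["conf"],2),round(u),round(v),dep("wrist",u,v,d[int(v),int(u)],T).round(4))
for r in silhouettes("wrist","tray")[:3]:
    print(r["conf"],r["bbox"])
    vv,uu=np.nonzero(r["region"]); P=np.array([dep("wrist",u,v,d[v,u],T) for v,u in zip(vv,uu)])
    f=P[(P[:,2]>.058)&(P[:,2]<.068)]; p=P[(P[:,2]<.013)&(P[:,2]>.002)]
    for n,q in(("fin",f),("plate",p)):
        if len(q)>10:
            b=cv2.minAreaRect((q[:,:2]*1000).astype(np.float32)); print(n,len(q),np.round(b[0],1),np.round(b[1],1),b[2],q.mean(0).round(4))
```

```text
t 6.68 pos [ 0.4805 -0.1642  0.2394] yaw -90.0 w 0.0852 F [-0.2  0.4 -0.6] | delta cm [-0.02  0.15 -0.06] roll -0.0
tray 0.88 319 163 [ 0.4969 -0.1635  0.0634]
tray 0.77 206 207 [ 0.426  -0.0094  0.0149]
tray 0.68 411 158 [ 0.4913 -0.2837  0.0079]
tray_grip 0.83 321 174 [ 0.4841 -0.1658  0.0644]
tray_grip 0.77 415 169 [ 0.4844 -0.2793  0.0417]
tray_grip 0.63 193 217 [ 0.428  -0.0088  0.057 ]
tray_pocket 0.9 392 151 [ 0.5004 -0.2599  0.0042]
tray_pocket 0.87 233 230 [ 0.387  -0.0388  0.0051]
tray_pocket 0.71 318 131 [ 0.5284 -0.1628  0.0272]
ball_center 0.77 317 132 [ 0.5279 -0.161   0.0284]
0.75 [148.0, 152.6, 262.9, 252.5]Traceback (most recent call last):
  File "<stdin>", line 9, in <module>
  File "h.py", line 21, in dep
    o,r=ray(n,u,v,T); return o+r*d
        ~~~^^^^^^^^^
  File "h.py", line 17, in ray
    x,y=und(n,u,v); return T[:3,3],T[:3,:3]@np.array([x,-y,-1])
        ~~~^^^^^^^
  File "h.py", line 12, in und
    f,cx,cy,m=K(n); d=m.get("distortion",m.get("dist"))
              ~^^^
  File "h.py", line 5, in K
    m=camera_model(n); return 200/np.tan(np.radians(m["fovy"]/2)),m["cx"],m["cy"],m
ValueError: time passes only in moves, steps and waits
```

View pics/w3.png

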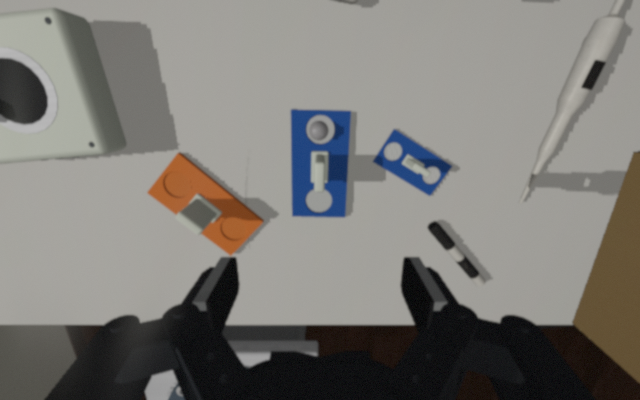

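The wrist view shows the large blue tray with the ball at its upper (+x) end (318,131) and the fin at (319,165). The orange and small blue trays are beside it. I fit the fin and plate from depth.

Run:
```python
from h import *
d=np.load("w3d.npy");T=np.load("w3T.npy");f,cx,cy,m=K("wrist")
v,u=np.mgrid[95:235,275:365]; D=d[95:235,275:365]
P=np.stack([(u-cx)/f*D,-(v-cy)/f*D,-D],-1)@T[:3,:3].T+T[:3,3]
im=cv2.imread("pics/w3.png")[95:235,275:365].astype(int)
blue=(im[...,0]>im[...,2]*1.8)&(im[...,0]>70)
for n,k in(("fin",(P[...,2]>.055)&(P[...,2]<.07)),("blue",blue&(P[...,2]<.02))):
    q=P[k]; b=cv2.minAreaRect((q[:,:2]*1000).astype(np.float32)); print(n,len(q),np.round(b[0],1),np.round(b[1],1),round(b[2],2),q.mean(0).round(4),np.median(q[:,2]).round(4))
q=P[(P[...,2]>.02)&(P[...,2]<.035)&(P[...,0]>.51)]; print("ball top",q.mean(0),len(q))
```

```text
fin 324 [ 480.1 -163.6] [11.7 36.2] 89.73 [ 0.4812 -0.1638  0.0634] 0.0638
blue 3798 [ 480.5 -163.9] [ 72.9 141.7] 88.76 [ 0.4857 -0.164   0.0083] 0.0083
ball top [ 0.52836024 -0.16284356  0.02517147] 270
```

send_rows:
  deltas:
    - [0, 0, 1.5, 0.7, 0.6]
    - [0, 0, 5, 0.7, 0.6]
    - [0, 0, 9, 0.7, 0.6]
    - [0, 0, 13, 0.7, 0.6]
    - [0, 0, 16.5, 0.7, 0.6]
    - [0, 0, 19, 0.7, 0.6]
    - [0, 0, 20.8, 0.7, 0.6]
    - [0, 0, 21.3, 0.7, 0.6]

```text
t: 7.65
tcp_pos: [0.4797, -0.1623, 0.0246]
tcp_rot: [-0.705, 0.709, 0.002, -0.001]
wrist_force: [0.5, 0.6, 0.6]
width: 0.0509
```

send_rows:
  deltas:
    - [0, 0, 0, 0, 0.5]
    - [0, 0, 0, 0, 0.4]
    - [0, 0, 0, 0, 0.3]
    - [0, 0, 0, 0, 0.22]
    - [0, 0, 0, 0, 0.17]
    - [0, 0, 0, 0, 0.12]
    - [0, 0, 0, 0, 0.06]
    - [0, 0, 0, 0, 0]

```text
t: 8.32
tcp_pos: [0.4815, -0.1635, 0.0282]
tcp_rot: [-0.705, 0.709, -0.001, 0.0]
wrist_force: [-2.2, 0.8, 7.8]
width: 0.0111
```

Run:
```python
from h import *
go(.480,-.1637,.026,-90.7)
im,d=get_image("wrist"); save("w4",im)
print([(r["conf"],r["at"]) for r in place_of("wrist","ball_center")[:2]])
```

```text
t 8.32 pos [ 0.4815 -0.1635  0.0282] yaw -90.37 w 0.0111 F [-2.2  0.8  7.8] | delta cm [0.02 0.15 0.22] roll 0.3
[(0.8, [171.0, 315.6])]
```

View pics/w4.png

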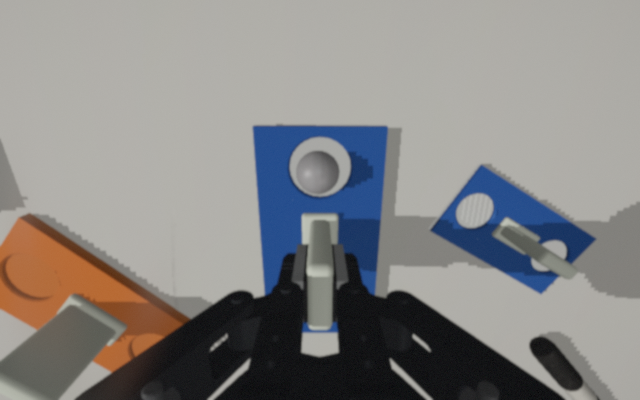

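Grip is good (11 mm, fin 12 mm) and the ball is in its pocket at (316,171). I lift gently.

send_rows:
  deltas:
    - [0, 0, -0.1, 0, 0]
    - [0, 0, -0.4, 0, 0]
    - [0, 0, -0.9, 0, 0]
    - [0, 0, -1.6, 0, 0]
    - [0, 0, -2.4, 0, 0]
    - [0, 0, -3.2, 0, 0]
    - [0, 0, -4.0, 0, 0]
    - [0, 0, -4.8, 0, 0]

```text
t: 9.08
tcp_pos: [0.4811, -0.1633, 0.0764]
tcp_rot: [-0.705, 0.709, -0.0, 0.0]
wrist_force: [0.3, -0.4, -1.7]
width: 0.0112
```

send_rows:
  deltas:
    - [0, 0, -0.8, 0, 0]
    - [0, 0, -1.8, 0, 0]
    - [0, 0, -2.8, 0, 0]
    - [0, 0, -3.8, 0, 0]
    - [0, 0, -4.8, 0, 0]
    - [0, 0, -5.7, 0, 0]
    - [0, 0, -6.5, 0, 0]
    - [0, 0, -7.0, 0, 0]

```text
t: 9.75
tcp_pos: [0.4813, -0.1634, 0.1465]
tcp_rot: [-0.705, 0.709, -0.0, 0.0]
wrist_force: [-0.3, 0.8, -1.8]
width: 0.0114
```

send_rows:
  deltas:
    - [0, 0, -0.4, 0, 0]
    - [0, 0, -0.6, 0, 0]
    - [0, 0, -0.7, 0, 0]
    - [0, 0, -0.7, 0, 0]
    - [0, 0, -0.7, 0, 0]
    - [0, 0, -0.7, 0, 0]
    - [0, 0, -0.7, 0, 0]
    - [0, 0, -0.7, 0, 0]

```text
t: 10.42
tcp_pos: [0.481, -0.1633, 0.1521]
tcp_rot: [-0.705, 0.709, 0.0, -0.0]
wrist_force: [1.1, 0.2, -2.4]
width: 0.0114
```

Run:
```python
from h import *
go(.524,.165,.152,-90.7)
o=get_obs(); T=c2w("wrist",o); im,d=get_image("wrist"); save("w5",im)
f,cx,cy,m=K("wrist"); v,u=np.mgrid[80:340,200:440]; D=d[80:340,200:440]
P=np.stack([(u-cx)/f*D,-(v-cy)/f*D,-D],-1)@T[:3,:3].T+T[:3,3]
c=im[80:340,200:440].astype(int); k=(c[...,2]>c[...,0]*1.8)&(c[...,2]>60)&(P[...,2]>.08)
q=P[k]; A=np.c_[q[:,:2]-q[:,:2].mean(0),np.ones(len(q))]; s=np.linalg.lstsq(A,q[:,2],rcond=None)[0]
print("plane slope",s.round(4),q.mean(0).round(4),q.min(0).round(4),q.max(0).round(4))
for r in place_of("wrist","ball_center")[:1]: print(r,)
for r in place_of("wrist","tray_pocket")[:1]: vv,uu=r["at"];print(r["conf"],dep("wrist",uu,vv,d[int(vv),int(uu)],T))
```

```text
t 10.42 pos [ 0.481  -0.1633  0.1521] yaw -90.38 w 0.0114 F [ 1.1  0.2 -2.4] | delta cm [-3.286e+01 -4.090e+00  2.000e-02] roll 0.3
plane slope [0.0294 0.0012 0.1331] [ 0.509  -0.1636  0.1331] [ 0.4083 -0.2012  0.1295] [ 0.5659 -0.1262  0.2953]
{'at': [169.9, 316.7], 'conf': 0.69}
0.92 [ 0.38709249 -0.03660248  0.00666994]
```

View pics/w5.png

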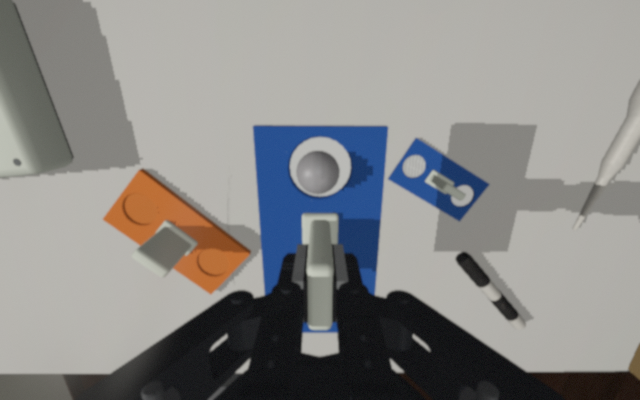

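The tray is in the air and level, with the ball in its pocket at (317,170). I carry it slowly to the window.

send_rows:
  deltas:
    - [-0.1, 0, 0, 0, 0]
    - [-0.4, -0.05, 0, 0, 0]
    - [-0.9, -0.1, 0, 0, 0]
    - [-1.6, -0.2, 0, 0, 0]
    - [-2.5, -0.3, 0, 0, 0]
    - [-3.5, -0.45, 0, 0, 0]
    - [-4.5, -0.6, 0, 0, 0]
    - [-5.5, -0.7, 0, 0, 0]

```text
t: 11.23
tcp_pos: [0.4886, -0.107, 0.1523]
tcp_rot: [-0.705, 0.709, -0.0, 0.0]
wrist_force: [0.6, -0.1, -2.4]
width: 0.0114
```

send_rows:
  deltas:
    - [-1, -0.13, 0, 0, 0]
    - [-2, -0.25, 0, 0, 0]
    - [-3, -0.4, 0, 0, 0]
    - [-4, -0.5, 0, 0, 0]
    - [-5, -0.65, 0, 0, 0]
    - [-6, -0.75, 0, 0, 0]
    - [-7, -0.9, 0, 0, 0]
    - [-8, -1.0, 0, 0, 0]

```text
t: 11.9
tcp_pos: [0.4991, -0.0274, 0.1523]
tcp_rot: [-0.705, 0.709, -0.0, 0.0]
wrist_force: [-0.4, 0.6, -1.8]
width: 0.0112
```

send_rows:
  deltas:
    - [-1, -0.13, 0, 0, 0]
    - [-2, -0.25, 0, 0, 0]
    - [-3, -0.4, 0, 0, 0]
    - [-4, -0.5, 0, 0, 0]
    - [-5, -0.65, 0, 0, 0]
    - [-6, -0.75, 0, 0, 0]
    - [-7, -0.9, 0, 0, 0]
    - [-8, -1.0, 0, 0, 0]

```text
t: 12.57
tcp_pos: [0.5096, 0.0526, 0.1523]
tcp_rot: [-0.705, 0.709, -0.0, 0.0]
wrist_force: [1.1, -0.3, -1.9]
width: 0.0115
```

send_rows:
  deltas:
    - [-1, -0.13, 0, 0, 0]
    - [-2, -0.25, 0, 0, 0]
    - [-3, -0.4, 0, 0, 0]
    - [-4, -0.5, 0, 0, 0]
    - [-4.9, -0.6, 0, 0, 0]
    - [-5.7, -0.7, 0, 0, 0]
    - [-6.4, -0.8, 0, 0, 0]
    - [-7, -0.9, 0, 0, 0]

```text
t: 13.23
tcp_pos: [0.519, 0.1222, 0.1523]
tcp_rot: [-0.705, 0.709, 0.0, -0.0]
wrist_force: [1.0, -0.3, -2.0]
width: 0.0114
```

```bash
python3 -c "
from h import *
go(.525,.166,.152,-90.4)"
```

```text
t 13.23 pos [0.519  0.1222 0.1523] yaw -90.37 w 0.0114 F [ 1.  -0.3 -2. ] | delta cm [-4.38 -0.57  0.03] roll 0.0
```

send_rows:
  deltas:
    - [-0.7, -0.1, 0, 0, 0]
    - [-1.4, -0.2, 0, 0, 0]
    - [-2.1, -0.3, 0, 0, 0]
    - [-2.8, -0.4, 0, 0, 0]
    - [-3.4, -0.45, 0, 0, 0]
    - [-3.9, -0.5, 0, 0, 0]
    - [-4.2, -0.55, 0, 0, 0]
    - [-4.4, -0.6, 0, 0, 0]

```text
t: 13.9
tcp_pos: [0.5252, 0.1658, 0.1523]
tcp_rot: [-0.705, 0.709, 0.0, -0.0]
wrist_force: [-0.3, 0.0, -2.6]
width: 0.0108
```

send_rows:
  deltas:
    - [0, 0, 0, 0, 0]
    - [0, 0, 0, 0, 0]
    - [0, 0, 0, 0, 0]
    - [0, 0, 0, 0, 0]
    - [0, 0, 0, 0, 0]
    - [0, 0, 0, 0, 0]
    - [0, 0, 0, 0, 0]
    - [0, 0, 0, 0, 0]

```text
t: 14.57
tcp_pos: [0.5252, 0.1654, 0.1523]
tcp_rot: [-0.705, 0.709, -0.0, -0.0]
wrist_force: [-0.7, 0.1, -1.9]
width: 0.0113
```

Run:
```python
from h import *
go(.525,.166,.152,-90.4)
o=get_obs(); T=c2w("wrist",o); im,d=get_image("wrist")
for n in ["ball_center","window","lamp_lever_tip","lever_pivot"]:
    for r in place_of("wrist",n)[:1]: v,u=r["at"];print(n,round(r["conf"],2),round(u),round(v),dep("wrist",u,v,d[int(v),int(u)],T).round(4))
f,cx,cy,m=K("wrist"); v,u=np.mgrid[80:270,200:440]; D=d[80:270,200:440]
P=np.stack([(u-cx)/f*D,-(v-cy)/f*D,-D],-1)@T[:3,:3].T+T[:3,3]
c=im[80:270,200:440].astype(int); k=(c[...,2]>c[...,0]*1.8)&(c[...,2]>60)&(abs(P[...,2]-.132)<.02)
q=P[k]; A=np.c_[q[:,:2]-q[:,:2].mean(0),np.ones(len(q))]; s=np.linalg.lstsq(A,q[:,2],rcond=None)[0]
print("slope",s.round(4),q.min(0).round(4),q.max(0).round(4))
t2,dt=get_image("top"); save("t6",t2)
w=np.vstack([cv2.resize(im,(480,300)),cv2.resize(t2[160:280,200:392],(480,300))]); save("f6",w)
```

```text
t 14.57 pos [0.5252 0.1654 0.1523] yaw -90.39 w 0.0113 F [-0.7  0.1 -1.9] | delta cm [-0.06  0.02  0.03] roll 0.0
ball_center 0.95 319 170 [0.5758 0.165  0.1515]
lamp_lever_tip 0.59 123 185 [0.5631 0.2805 0.1334]
lever_pivot 0.75 181 161 [0.5618 0.2817 0.0559]
slope [-0.0028  0.0002  0.1321] [0.5041 0.1275 0.1239] [0.5962 0.2027 0.1345]
```

View pics/f6.png

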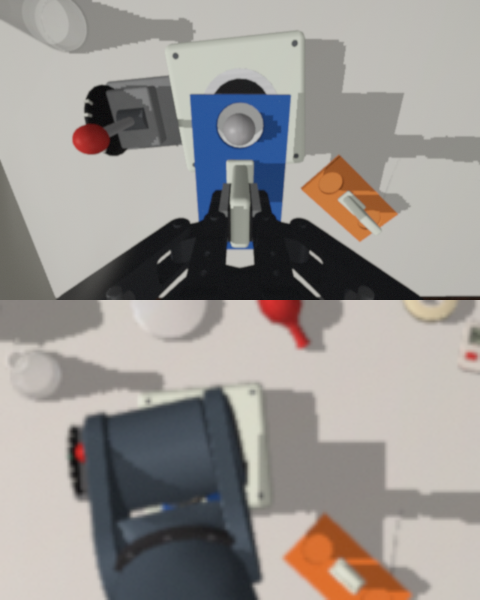

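```bash
python3 -c "
from h import *
print(sign_off())"
```

```text
the job is handed in; nothing more can be done
None
```

The job is handed in. The lever stands at the green mark and is released. The blue tray is held level over the reader's window with the ball in its pocket. No verdict was reported.

- **Lever:** I centred the knob over its hinge with the jaws, then let go. In the last picture the knob was within about 2 mm of the hinge line in the swing direction.
- **Tray:** I chose the larger blue tray, which held the ball, and gripped it by its fin. I lifted it and carried it at about 0.12 m/s.
- **Last checks:**
  - **Level:** the plate's slope was under 0.003 rad.
  - **Position:** the pocket was at about (0.572, 0.165) m. The window estimates ranged from (0.572, 0.164) to (0.574, 0.169) m, so the offset is a few millimetres.
  - **Height:** the pocket floor was about 78 mm above the window.
  - **Grip:** the fingers read 11 mm on the 12 mm fin, and the arm was still at 14.6 s.

Two checks gave less than I wanted. In the final pictures the tray and arm hid much of the window, so its position comes from earlier looks. After the lever was set, the top camera gave one wrong hit for the hinge, on the arm itself, which I ignored.

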